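Clear the lid and stir the walnuts

ROBOT

A 6-joint arm with a two-finger parallel gripper is mounted at the origin on the work surface. World frame = base frame: x ahead of the robot, y to its left, z up, the work surface at z = 0. Lengths are in mm, angles in rad, forces in N, time in s.
With the tool pointing down it reaches from about 275 to 750 mm from the base axis. Payload 10.2 kg.
Tool frame: the origin (TCP) lies midway between the tips of the shut fingers; the grasp point (between the pads) lies 19 mm behind it; z points along the fingers, y is the line along which they close (so a half turn about z gives the same grasp; the last joint's range is limited). The gripper opens to 85 mm and grips with 20 to 120 N. Pads are 22 mm wide; open, the fingers measure 114 mm over their backs; the gripper's body (76 mm by 85 mm) begins 54 mm behind the grasp point. The pads swing forward as they close: fully open they stand 13 mm farther back than shut.
Start: joints at [1, 0.313, 1.498, -0, 1.331, -0.223], TCP at [178.949, 493.567, 231.294] pointing down, gripper open.
Joint ranges: [-2.94, 2.94], [-0.97, 2.17], [0.19, 2.56], [-1.23, 4.37], [0.02, 3.11], [-2.88, 2.88]. Speed limits (rad/s): [2.39, 2.39, 3.01, 3.14, 3.14, 3.14].

INTERFACE

Orientations are given as a unit quaternion [w, x, y, z].
In Python, from rig import ctrl, capture, camera_info gives the robot as it stands.
- The arm moves only by the tool apply_moves, never from a script. Its argument "targets" is a list of rows, each a list of 3 entries, a list of its own where there are three numbers: the finger opening in mm, from 0 to 85.4, then the shift along the world's x, y, z in mm, then the turn, a rotation vector about the world's x, y, z in degrees. In form: [[grip, [dx, dy, dz], [rx, ry, rz]], ...]. A call has 1 to 20 rows; each row is the pose to reach, as a shift and turn from the pose commanded when the call began; what a row does not reach only later rows make up. A row lasts 1/10 s, in which the tool goes at most 50 mm and 8.59 degrees, less where a joint would pass 70% of its speed; a pose out of reach is approached as far as the arm can. A call with a gripper value outside its range is refused whole. The fingers move at their own pace and stop on an object; "squeeze" is the grip in N (left out, the last holds). Time passes only in rows, so rows that repeat a pose let the fingers close. It gives the time, the measured TCP pose, the force, the opening and the grip force at its end, in the units of the state.
- ctrl.sense(): the state, without advancing time (a new reading comes with each control period).
- capture(name): name is "scene" or "top"; returns (picture, depth): 480x640x3 uint8, blue, green, red; 480x640 float32, mm along the optical axis (not along the pixel's ray), 0 where there is no reading.
- camera_info(name): a dict with "vfov" (degrees; the focal length in pixels is half the picture's height over the tangent of half this angle, whatever the lens; pixels are square), "cx", "cy" (the principal point, pixels), "extrinsics" (4x4, takes a point from camera to world coordinates). Camera axes: x right, y down, z forward; pixel columns grow to the right and rows downward; lengths in mm; the calibration is good to about 2 mm. A picture is of the moment at which its call begins. camera_info takes no time and is no camera call.
- ctrl.finish_job(): hands the job in; it is judged then, once.
The state is a dict: "time_s": time; "joints": joint angles; "dq": joint speeds; "tau": joint torques, N m; "eef_pos": TCP position; "ee_rot": TCP orientation; "force": force on the tool from outside, world axes, zero at the start; "wrist_torque": the same for the moment, N m; "grip_width": opening from 0.0 (shut) to 1.0 (fully open); "grip_force": force on a finger pad.
Only numpy, scipy, OpenCV 4.12 (cv2) and the standard library are available. Lean on these libraries where they do the work, as an engineer would, in place of code of your own. Each camera call takes 0.05 s, during which the arm holds its last target. There are 200 camera calls.

TASK

The walnuts in the stoneware crock need a stir, but its lid is in the way: take the lid off by its knob and lay it flat on the round cork mat, without dropping it. Then take the wooden pestle from its slate coaster, lower it between the walnuts and stir with it anticlockwise seen from above, past the crock's far, left, near and right sides in turn (as the robot sees them, starting at the far side), until at least three of the six walnuts have shifted. Finally stand the pestle upright on its coaster again, with all walnuts still in the crock and the crock, jar, tin and mug left where they are.

Things in the scene. Friction and masses are not known exactly. Their poses are not given: they have to be found in the camera images.
- crock: open stoneware crock, cream, round, loose but heavy (1.6 kg): outer diameter 176, height 85, wall 6, inner diameter about 160, inner floor 8 above its underside. Origin: centre of the underside; its axes start parallel to the world's (x away from the robot, y to the robot's left). It stands left or right of the coaster.
- lid: loose round wooden lid, diameter 180, disc 12 thick, about 0.3 kg, with a plug of diameter 140 reaching 8 below the disc into the crock (about 10 of play all round). Origin: centre of the disc's underside (85 above the crock's underside at the start; 14 above the counter when lying on the mat). On top a dark round knob, diameter 34, from 12 to 46 above the origin, on the axis.
- mat: round cork mat fixed to the counter, diameter 200, 6 thick; origin: centre of its underside. It lies on the other side from the crock.
- coaster: round dark slate coaster fixed to the counter, diameter 90, 6 thick; origin: centre of its underside.
- pestle: loose pale wooden stirring pestle, about 0.15 kg, standing upright on the coaster: round foot of diameter 34 and height 30, above it a round handle of diameter 22 up to a rounded top at 172. Origin: centre of the foot's underside, z along the handle; a good place to pinch it from above is 130 above the origin.
- walnut0: walnut in its shell, about 31 x 25 x 25, 12 g, origin at its centre. The six walnuts lie loosely on the crock's floor in a ring of radius about 45 round its middle; the middle is free (room for the pestle's foot).
- walnut1: walnut in its shell, about 31 x 25 x 25, 12 g, origin at its centre. The six walnuts lie loosely on the crock's floor in a ring of radius about 45 round its middle; the middle is free (room for the pestle's foot).
- walnut2: walnut in its shell, about 31 x 25 x 25, 12 g, origin at its centre. The six walnuts lie loosely on the crock's floor in a ring of radius about 45 round its middle; the middle is free (room for the pestle's foot).
- walnut3: walnut in its shell, about 31 x 25 x 25, 12 g, origin at its centre. The six walnuts lie loosely on the crock's floor in a ring of radius about 45 round its middle; the middle is free (room for the pestle's foot).
- walnut4: walnut in its shell, about 31 x 25 x 25, 12 g, origin at its centre. The six walnuts lie loosely on the crock's floor in a ring of radius about 45 round its middle; the middle is free (room for the pestle's foot).
- walnut5: walnut in its shell, about 31 x 25 x 25, 12 g, origin at its centre. The six walnuts lie loosely on the crock's floor in a ring of radius about 45 round its middle; the middle is free (room for the pestle's foot).
- jam_jar: bystander: amber jar with brass cap, diameter 66, height 105; origin: centre of the underside.
- tin: bystander: tin with green label, diameter 70, height 100; origin: centre of the underside.
- mug: bystander: blue mug, diameter 80, height 90, handle on one side; origin: centre of the underside.

How it is judged (in metres and radians):
On the way, in this order (a step that is already met when the one before it is completed fails the run):
1. the lid lies flat on the cork mat, centred within 35 mm, let go (horizontal distance between lid and mat below 0.035 m and height (world z) of lid below 0.02 m and angle between lid's own z axis and vertical below 0.08 rad and contact force between lid and the fingers below 0.1 N and linear speed of lid below 0.03 m/s), for 0.2 s.
2. the pestle's foot is down among the walnuts, under 20 mm above the crock's inner floor, at the far side: over 22 mm beyond the middle (+x), under 20 mm off to the left or right (z of pestle in the frame of crock below 0.028 m and horizontal distance between pestle and crock below 0.065 m and x of pestle in the frame of crock above 0.022 m and y of pestle in the frame of crock between -0.02 and 0.02 m), for 0.04 s.
3. still down as low, the foot passes the left side: over 22 mm left of the middle (+y), under 20 mm off in x (z of pestle in the frame of crock below 0.028 m and horizontal distance between pestle and crock below 0.065 m and y of pestle in the frame of crock above 0.022 m and x of pestle in the frame of crock between -0.02 and 0.02 m), for 0.04 s.
4. still down, it passes the near side: over 22 mm from the middle towards the robot (-x), under 20 mm off in y (z of pestle in the frame of crock below 0.028 m and horizontal distance between pestle and crock below 0.065 m and x of pestle in the frame of crock below -0.022 m and y of pestle in the frame of crock between -0.02 and 0.02 m), for 0.04 s.
5. still down, it passes the right side: over 22 mm right (-y), under 20 mm off in x, with three walnuts or more over 15 mm from their first places (if not, go round again) (z of pestle in the frame of crock below 0.028 m and horizontal distance between pestle and crock below 0.065 m and y of pestle in the frame of crock below -0.022 m and x of pestle in the frame of crock between -0.02 and 0.02 m and (distance of each of walnut0, walnut1, walnut2 from where it was at the start of the episode above 0.015 m or distance of each of walnut3, walnut4, walnut5 from where it was at the start of the episode above 0.015 m or ((distance of each of walnut0, walnut1 from where it was at the start of the episode above 0.015 m or distance of each of walnut0, walnut2 from where it was at the start of the episode above 0.015 m or distance of each of walnut1, walnut2 from where it was at the start of the episode above 0.015 m) and distance of any of walnut3, walnut4, walnut5 from where it was at the start of the episode above 0.015 m) or ((distance of each of walnut3, walnut4 from where it was at the start of the episode above 0.015 m or distance of each of walnut3, walnut5 from where it was at the start of the episode above 0.015 m or distance of each of walnut4, walnut5 from where it was at the start of the episode above 0.015 m) and distance of any of walnut0, walnut1, walnut2 from where it was at the start of the episode above 0.015 m))), for 0.04 s.
At the end, for the whole second after the job is handed in: The pestle stands upright on the slate coaster, its foot centred within 25 mm, released and at rest; the lid still lies flat on the cork mat, centred within 35 mm; all six walnuts are inside the crock (horizontal distance between lid and mat below 0.035 m and height (world z) of lid below 0.02 m and angle between lid's own z axis and vertical below 0.08 rad and horizontal distance between pestle and coaster below 0.025 m and height (world z) of pestle below 0.01 m and angle between pestle's own z axis and vertical below 0.06 rad and linear speed of pestle below 0.02 m/s and contact force between pestle and the fingers below 0.1 N and horizontal distance between each of walnut0, walnut1, walnut2, walnut3, walnut4, walnut5 and crock below 0.08 m and z of each of walnut0, walnut1, walnut2, walnut3, walnut4, walnut5 in the frame of crock below 0.075 m); the robot touches nothing.
It fails at once if the crock is shoved more than 20 mm from where it stood or tilted more than 0.15 rad (distance of crock from where it was at the start of the episode above 0.02 m or angle between crock's own z axis and vertical above 0.15 rad).
It fails at once if the jar, tin or mug is moved more than 20 mm (distance of any of jam_jar, tin, mug from where it was at the start of the episode above 0.02 m).
It fails at once if the lid is dropped or slammed on the mat (more than 40 N between them) (contact force between lid and mat above 40 N).
It fails at once if the pestle is rammed into the crock (more than 25 N between them) (contact force between pestle and crock above 25 N).
It also fails if it takes over 72 s, if anything falls off the work surface, if the arm or the gripper's body presses on something with over 40 N, if the wrist force passes 120 N, or if a joint passes its speed limit or range.

## Working session

There is one attempt and no reset: what is moved stays moved. The work goes in short steps, Python scripts to look and compute and a tool call to move; the robot and the scene stay as the last step left them, time stands still between calls to the robot, and variables do not carry over. Pictures are saved under pics/ and viewed, at most 10 in all, crops included, and the job is handed in when it is done.

Besides the shell and the picture viewer there is one more tool, called after "Call:" by a JSON object that holds its "op" and its "data". apply_moves: Moves the arm, as the interface text tells. Its arguments: {"type":"object","properties":{"targets":{"type":"array","items":{"type":"array"}},"squeeze":{"type":"number"}},"required":["targets"]}

```bash
ls; mkdir -p pics; cat > h.py <<'E'
import numpy as np, cv2
from rig import ctrl, capture, camera_info
def world(n,d):
    c=camera_info(n); h,w=d.shape; f=h/2/np.tan(np.radians(c["vfov"])/2)
    v,u=np.mgrid[:h,:w]; P=np.stack([(u-c["cx"])/f*d,(v-c["cy"])/f*d,d,np.ones_like(d)],-1)
    return (P@np.array(c["extrinsics"]).T)[...,:3]
E
python3 - <<'E'
from h import *
for n in("scene","top"):
    p,d=capture(n);cv2.imwrite(f"pics/{n}0.png",p);np.save(n+"0.npy",d);c=camera_info(n);print(c)
print(ctrl.sense())
E
```

```text
pics
{'vfov': 50.18938096293099, 'cx': 325.46043463498785, 'cy': 236.74218849867867, 'extrinsics': array([[-6.70964596e-01,  5.25164929e-01, -5.23458029e-01,
         1.25604951e+03],
       [ 7.41410573e-01,  4.85457417e-01, -4.63294137e-01,
         6.14362844e+02],
       [ 1.08107504e-02, -6.98951281e-01, -7.15087571e-01,
         9.23498588e+02],
       [ 0.00000000e+00,  0.00000000e+00,  0.00000000e+00,
         1.00000000e+00]])}
{'vfov': 49.56607782816781, 'cx': 324.7280922802372, 'cy': 240.17468152236805, 'extrinsics': array([[-2.47352614e-03, -9.86114218e-01,  1.66050086e-01,
         4.25706850e+02],
       [-9.99938959e-01,  6.50933650e-04, -1.10296855e-02,
         7.38661996e+01],
       [ 1.07684421e-02, -1.66067233e-01, -9.86055635e-01,
         1.22914488e+03],
       [ 0.00000000e+00,  0.00000000e+00,  0.00000000e+00,
         1.00000000e+00]])}
{'time_s': 0.1, 'joints': array([ 9.99596389e-01,  3.13381375e-01,  1.49835755e+00, -2.13798780e-05,
        1.33097870e+00, -2.23409284e-01]), 'dq': array([ 1.27877839e-04, -1.72414432e-03, -2.04023552e-03,  4.06957707e-05,
        7.29667246e-04,  2.17206548e-04]), 'tau': array([ 2.90213837e-03, -4.12898862e+01, -2.60141087e+01, -1.28488314e-04,
        3.07934490e-03, -2.72467156e-05]), 'eef_pos': array([178.82786622, 493.36567216, 230.8001203 ]), 'ee_rot': array([-2.08071344e-04,  1.73017697e-01,  9.84918555e-01, -5.22689954e-04]), 'force': array([-0.15986517, -0.27767194,  0.17128744]), 'wrist_torque': array([-0.02968713,  0.00996444, -0.01465608]), 'grip_force': 0.0, 'grip_width': 0.9967255070530796}
```

View pics/scene0.png

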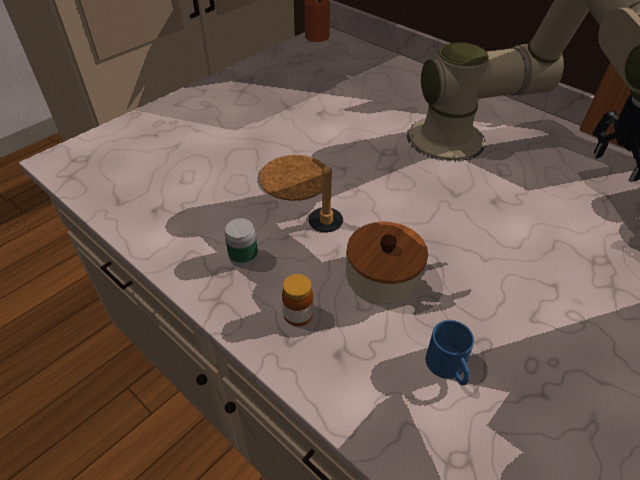

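View pics/top0.png

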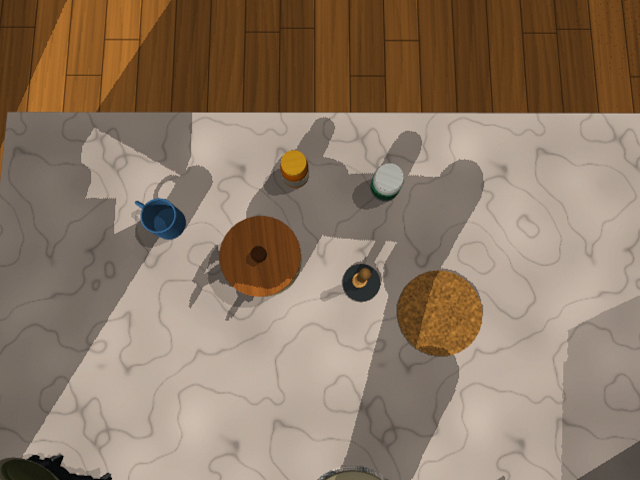

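Scene view: knob at (389,242), pestle from (326,218) up to (325,168), mat at (294,177). Top view: lid at (259,256), knob (258,254), pestle on the coaster at (361,281), mat (440,313), with the mug (162,218), jar (294,167) and tin (387,181) nearby. Next I'll measure from the depth of both views.

```bash
cat > m.py <<'E'
from h import *
def circ(P):  # fit circle
    A=np.c_[2*P[:,:2],np.ones(len(P))]; s=np.linalg.lstsq(A,(P[:,:2]**2).sum(1),rcond=None)[0]
    return s[0],s[1],np.sqrt(s[2]+s[0]**2+s[1]**2)
def rim(n,W,c,r,zlo,zhi):
    m=(np.hypot(W[...,0]-c[0],W[...,1]-c[1])<r)&(W[...,2]>zlo)&(W[...,2]<zhi)
    P=W[m]; 
    if len(P)<10: return n,len(P)
    (x,y),R=cv2.minEnclosingCircle(P[:,:2].astype(np.float32))
    return n,len(P),"mean",P.mean(0).round(1),"enc",round(x,1),round(y,1),round(R,1),"z",np.percentile(P[:,2],[2,50,98]).round(1)
E
python3 - <<'E'
from m import *
W={n:world(n,np.load(n+"0.npy")) for n in("top","scene")}
def px(n,u,v): return W[n][v,u].round(1)
for k,a,b in(("knob",(258,254),(389,240)),("lid",(280,250),(370,255)),("pestle",(364,272),(325,175)),("pestle2",(367,268),(318,163)),("mat",(440,313),(285,177)),("coaster",(350,290),(312,220)),("mug",(162,215),(450,335)),("jar",(294,160),(297,283)),("tin",(387,177),(240,228)),("table",(340,350),(500,220))):
    print(k,px("top",*a),px("scene",*b))
k=W["top"][254,258][:2];m=W["top"][313,440][:2];c=W["top"][290,350][:2]
for n in W:
    print("knob",rim(n,W[n],k,30,118,150)); print("lid",rim(n,W[n],k,110,88,104))
    print("mat",rim(n,W[n],m,115,3.5,12)); print("coast",rim(n,W[n],W["top"][282,361][:2],60,3.5,12))
    for z in (30,60,90,120,150,165): print("pest",z,rim(n,W[n],W["top"][282,361][:2],60,z,z+15))
E
```

```text
knob [581.4 204.2 127.4] [588.2 206.7 128.4]
lid [594.3 159.5  98.4] [625.9 187.3  96.3]
pestle [537.  -17.5 178.7] [544.6 -19.8 157.7]
pestle2 [565.4 -40.2   1. ] [ 373.8 -200.     3.2]
mat [ 459.  -209.5    3. ] [ 487.  -222.2    5.9]
coaster [512.8   1.2   7.2] [560.7 -48.6   2.7]
mug [694.1 451.5   1.8] [645.1 416.2  40.7]
jar [799.  130.1 101.9] [795.9 131.3 106.8]
tin [761.2 -79.9  96. ] [762.5 -84.2  96.2]
table [ 3.747e+02  2.540e+01 -1.000e-01] [219.4 308.9  -4.6]
knob ('top', 198, 'mean', array([582. , 204.3, 128.9]), 'enc', 582.8, 204.5, 17.3, 'z', array([122.7, 129. , 133.7]))
lid ('top', 4972, 'mean', array([581.2, 204.5,  96.4]), 'enc', 582.9, 204.8, 90.2, 'z', array([ 91.7,  96.4, 100.9]))
mat ('top', 4068, 'mean', array([ 458.3, -207. ,    6. ]), 'enc', 458.9, -209.7, 114.7, 'z', array([ 3.6,  5.7, 10.1]))
coast ('top', 680, 'mean', array([527. , -22.5,   6.1]), 'enc', 524.1, -18.6, 59.4, 'z', array([ 3.6,  5.8, 10.4]))
pest 30 ('top', 71, 'mean', array([530. , -15.9,  35.1]), 'enc', 534.3, -18.5, 16.7, 'z', array([30.5, 34.6, 41.3]))
pest 60 ('top', 10, 'mean', array
[... 763 characters left out ...]
, array([543.2, -16. ,  35.7]), 'enc', 539.4, -19.5, 18.2, 'z', array([30.2, 35.2, 43.7]))
pest 60 ('scene', 39, 'mean', array([543.5, -16.2,  67.1]), 'enc', 540.9, -18.5, 10.6, 'z', array([60.8, 66. , 74.6]))
pest 90 ('scene', 42, 'mean', array([543.3, -16.6,  97.3]), 'enc', 540.0, -20.0, 10.4, 'z', array([ 90.3,  98.2, 104.6]))
pest 120 ('scene', 49, 'mean', array([543.5, -16. , 127. ]), 'enc', 539.0, -19.1, 12.4, 'z', array([120.1, 126.4, 134.3]))
pest 150 ('scene', 39, 'mean', array([543.3, -16.5, 157.1]), 'enc', 539.8, -19.4, 10.8, 'z', array([151.2, 156.2, 164.3]))
pest 165 ('scene', 71, 'mean', array([541.5, -17.5, 172. ]), 'enc', 540.2, -19.1, 12.3, 'z', array([165.1, 172.2, 178.1]))
```

```bash
python3 - <<'E'
from m import *
for n,s in(("top",[(440,313,60),(361,282,30)]),("scene",[(294,177,55),(326,218,30)])):
    p=cv2.imread(f"pics/{n}0.png").astype(int);W=world(n,np.load(n+"0.npy"))
    b,g,r=p[...,0],p[...,1],p[...,2];v,u=np.mgrid[:480,:640]
    for i,(cu,cv,R) in enumerate(s):
        m=(np.hypot(u-cu,v-cv)<R)&(((r-b)>40) if i==0 else (r<60))&(abs(W[...,2]-5)<8)
        if i==0: m&=(r-b)>0.35*r
        P=W[m]; k,l,st,ce=cv2.connectedComponentsWithStats(m.astype(np.uint8))
        j=1+st[1:,4].argmax();P=W[l==j];h=cv2.convexHull(P[:,:2].astype(np.float32))[:,0]
        M=cv2.moments(h);q=cv2.minEnclosingCircle(h);print(n,i,"hullcen",M["m10"]/M["m00"],M["m01"]/M["m00"],"A-rad",np.sqrt(M["m00"]/np.pi),"enc",q,"z",P[:,2].mean())
E
```

```text
top 0 hullcen 461.0958985794957 -209.00416502446285 A-rad 99.67044290702005 enc ((460.63262939453125, -209.07908630371094), 100.85333251953125) z 4.807509398980789
top 1 hullcen 531.7392296843574 -25.09769395587506 A-rad 43.22320087173351 enc ((531.6024780273438, -25.79208755493164), 44.31822967529297) z 5.075052143618152
scene 0 hullcen 466.255268859659 -212.18113704880366 A-rad 97.30988271089869 enc ((462.8144226074219, -208.03929138183594), 101.96888732910156) z 4.551839533887568
scene 1 hullcen 535.977749761284 -24.982251906748957 A-rad 43.47855633490634 enc ((536.1182861328125, -26.333969116210938), 45.80085372924805) z 4.340371764122363
```

Call:
{"op": "apply_moves", "data": {"targets": [[85,[405,-289,0],[0,0,0]],[85,[405,-289,0],[0,0,0]],[85,[405,-289,0],[0,0,0]],[85,[405,-289,0],[0,0,0]],[85,[405,-289,0],[0,0,0]],[85,[405,-289,0],[0,0,0]],[85,[405,-289,0],[0,0,0]],[85,[405,-289,0],[0,0,0]],[85,[405,-289,0],[0,0,0]],[85,[405,-289,0],[0,0,0]],[85,[405,-289,0],[0,0,0]],[85,[405,-289,-30],[0,0,0]],[85,[405,-289,-60],[0,0,0]],[85,[405,-289,-60],[0,0,0]]]}}

```text
time_s: 1.5
eef_pos: [581.8, 204.5, 167.2]
ee_rot: [-0.004, 0.173, 0.985, -0.001]
force: [-0.0, -0.2, 0.6]
grip_width: 1.001
grip_force: 0.0
```

Call:
{"op": "apply_moves", "data": {"targets": [[85,[0,0,-20],[0,0,0]],[85,[0,0,-40],[0,0,0]],[85,[0,0,-60],[0,0,0]],[85,[0,0,-68],[0,0,0]],[85,[0,0,-70],[0,0,0]],[85,[0,0,-70],[0,0,0]],[85,[0,0,-70],[0,0,0]]]}}

```text
time_s: 2.2
eef_pos: [584.5, 204.7, 102.6]
ee_rot: [0.001, 0.173, 0.985, 0.0]
force: [-0.3, -0.6, -0.1]
grip_width: 0.996
grip_force: 0.0
```

```bash
python3 - <<'E'
from m import *
p,d=capture("scene");cv2.imwrite("pics/k.png",cv2.resize(p[150:330,270:510],None,fx=3,fy=3));print(ctrl.sense()["eef_pos"],ctrl.sense()["force"])
E
```

```text
[584.40775713 204.68056935 102.46862802] [ 0.44322062 -0.85538421 -0.05638457]
```

View pics/k.png

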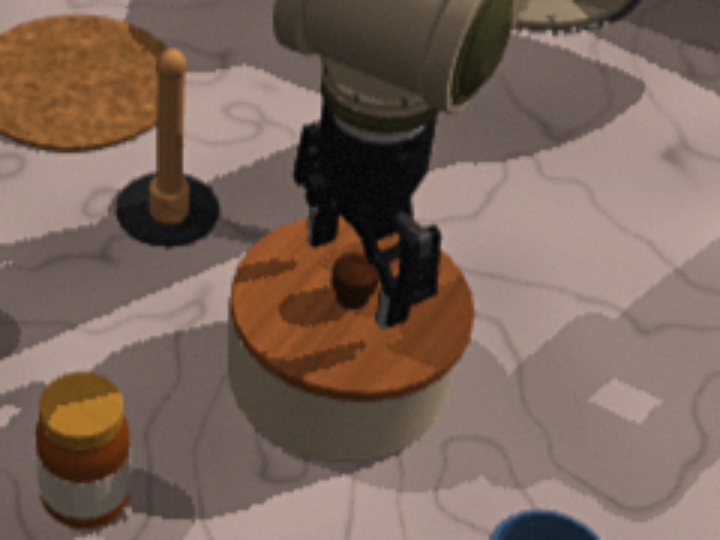

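The crop shows the knob (355,278) midway between the fingertips (322,240) and (392,318), so I can close here.

Call:
{"op": "apply_moves", "data": {"targets": [[60,[0,0,-2],[0,0,0]],[40,[0,0,-2],[0,0,0]],[20,[0,0,-2],[0,0,0]],[20,[0,0,-2],[0,0,0]],[20,[0,0,-2],[0,0,0]],[20,[0,0,-2],[0,0,0]],[20,[0,0,-2],[0,0,0]]], "squeeze": 60}}

```text
time_s: 2.95
eef_pos: [584.0, 204.6, 99.6]
ee_rot: [0.0, 0.173, 0.985, 0.0]
force: [-0.9, 0.4, 4.7]
grip_width: 0.379
grip_force: 59.8
```

Call:
{"op": "apply_moves", "data": {"targets": [[20,[0,0,4],[0,0,0]],[20,[0,0,10],[0,0,0]],[20,[0,0,20],[0,0,0]],[20,[0,0,35],[0,0,0]],[20,[0,0,50],[0,0,0]],[20,[0,0,65],[0,0,0]],[20,[0,0,70],[0,0,0]],[20,[0,0,70],[0,0,0]]]}}

```text
time_s: 3.75
eef_pos: [584.2, 204.6, 170.1]
ee_rot: [0.001, 0.173, 0.985, 0.0]
force: [0.6, 0.1, -3.8]
grip_width: 0.385
grip_force: 59.7
```

```bash
python3 - <<'E'
from m import *
p,d=capture("scene");cv2.imwrite("pics/l.png",p)
W=world("scene",d);s=ctrl.sense();print(s["eef_pos"],s["force"],s["grip_width"])
b,g,r=[p[...,i].astype(int) for i in range(3)]
m=(np.hypot(W[...,0]-584,W[...,1]-204)<100)&(W[...,2]>140)&(W[...,2]<185)&(r-b>40)
P=W[m];A=np.c_[P[:,:2]-[584,204],np.ones(len(P))];print(len(P),np.linalg.lstsq(A,P[:,2],rcond=None)[0],cv2.minEnclosingCircle(P[:,:2].astype(np.float32)))
E
```

```text
[583.81824369 204.57610139 169.12405645] [ 0.63607512  0.20185005 -3.61051349] 0.3789765405787508
3202 [-2.50125594e-03 -3.37805616e-03  1.65923450e+02] ((587.1714477539062, 203.8485107421875), 91.19754028320312)
```

View pics/l.png

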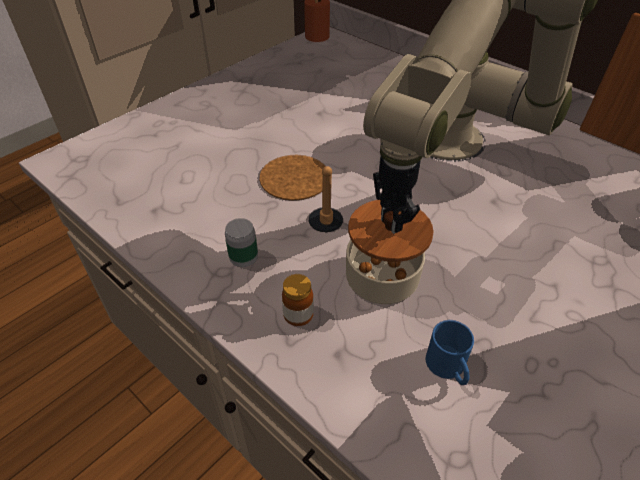

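The view shows the lid (390,230) hanging level from the gripper, and the walnuts visible in the crock at (388,268). I'll carry it round the pestle on the near side.

Call:
{"op": "apply_moves", "data": {"targets": [[20,[-12,-10,0],[0,0,0]],[20,[-35,-29,0],[0,0,0]],[20,[-61,-51,0],[0,0,0]],[20,[-88,-73,0],[0,0,0]],[20,[-115,-96,0],[0,0,0]],[20,[-142,-118,0],[0,0,0]],[20,[-165,-138,0],[0,0,0]],[20,[-180,-160,0],[0,0,0]],[20,[-182,-185,0],[0,0,0]],[20,[-178,-215,0],[0,0,0]],[20,[-170,-248,0],[0,0,0]],[20,[-162,-281,0],[0,0,0]],[20,[-154,-314,0],[0,0,0]],[20,[-146,-346,0],[0,0,0]],[20,[-137,-376,-10],[0,0,0]],[20,[-127,-400,-30],[0,0,0]],[20,[-122,-412,-50],[0,0,0]],[20,[-122,-413,-75],[0,0,0]],[20,[-122,-413,-95],[0,0,0]],[20,[-122,-413,-100],[0,0,0]]]}}

```text
time_s: 5.8
eef_pos: [460.6, -207.6, 66.8]
ee_rot: [-0.002, 0.173, 0.985, 0.001]
force: [-0.4, -0.2, -2.2]
grip_width: 0.385
grip_force: 60.2
```

Call:
{"op": "apply_moves", "data": {"targets": [[20,[0,0,0],[0,0,0]],[20,[0,0,-10],[0,0,0]],[20,[0,0,-20],[0,0,0]],[20,[0,0,-28],[0,0,0]],[20,[0,0,-33],[0,0,0]],[20,[0,0,-35],[0,0,0]],[20,[0,0,-35],[0,0,0]]]}}

```text
time_s: 6.5
eef_pos: [461.9, -208.4, 34.1]
ee_rot: [-0.0, 0.173, 0.985, 0.0]
force: [0.2, -0.8, -2.5]
grip_width: 0.378
grip_force: 60.2
```

```bash
python3 - <<'E'
from m import *
for n in("top","scene"):
    p,d=capture(n)
    W=world(n,d);s=ctrl.sense();print(s["eef_pos"],s["force"],s["grip_width"])
    b,g,r=[p[...,i].astype(int) for i in range(3)]
    m=(np.hypot(W[...,0]-462,W[...,1]+209)<110)&(W[...,2]>18)&(W[...,2]<45)&(r-b>30)
    P=W[m];A=np.c_[P[:,:2]-[462,-209],np.ones(len(P))];print(len(P),np.linalg.lstsq(A,P[:,2],rcond=None)[0],cv2.minEnclosingCircle(P[:,:2].astype(np.float32)))
E
```

```text
[ 462.06958669 -208.51030739   34.41263233] [ 0.62729261  0.28918885 -2.96126063] 0.3805699143068035
1477 [-1.86809329e-03 -9.28771621e-03  3.09250234e+01] ((465.93072509765625, -193.93252563476562), 88.4327163696289)
[ 462.09586235 -208.56118886   34.53370298] [-0.1070364   0.00702463 -3.36604953] 0.3787164047921982
1772 [-1.09765862e-02 -8.36101577e-03  3.01249011e+01] ((466.3243713378906, -209.33702087402344), 93.09046173095703)
```

Lid top is at about 31 and rests at 26, so I lower 5–6 mm more, gently.

Call:
{"op": "apply_moves", "data": {"targets": [[20,[0,0,-2],[0,0,0]],[20,[0,0,-4],[0,0,0]],[20,[0,0,-5],[0,0,0]],[20,[0,0,-5],[0,0,0]]]}}

```text
time_s: 7.0
eef_pos: [461.9, -208.4, 29.2]
ee_rot: [-0.0, 0.173, 0.985, 0.0]
force: [-0.5, 0.3, -2.9]
grip_width: 0.383
grip_force: 60.2
```

Call:
{"op": "apply_moves", "data": {"targets": [[20,[0,0,-1],[0,0,0]],[20,[0,0,-1.5],[0,0,0]],[20,[0,0,-1.5],[0,0,0]]]}}

```text
time_s: 7.3
eef_pos: [462.0, -208.5, 28.5]
ee_rot: [0.0, 0.173, 0.985, -0.0]
force: [-2.6, 1.6, 5.2]
grip_width: 0.382
grip_force: 61.2
```

The force reading shows contact, so I release and lift.

Call:
{"op": "apply_moves", "data": {"targets": [[45,[0,0,0],[0,0,0]],[70,[0,0,0],[0,0,0]],[85,[0,0,0],[0,0,0]],[85,[0,0,0],[0,0,0]],[85,[0,0,0],[0,0,0]],[85,[0,0,10],[0,0,0]],[85,[0,0,30],[0,0,0]],[85,[0,0,60],[0,0,0]],[85,[0,0,100],[0,0,0]],[85,[0,0,150],[0,0,0]],[85,[0,0,200],[0,0,0]],[85,[-10,0,220],[0,0,0]],[85,[-50,0,220],[0,0,0]],[85,[-90,0,220],[0,0,0]],[85,[-90,0,220],[0,0,0]]]}}

```text
time_s: 8.8
eef_pos: [369.2, -207.9, 248.6]
ee_rot: [-0.0, 0.174, 0.985, -0.0]
force: [1.0, -0.4, 0.9]
grip_width: 0.995
grip_force: 0.0
```

```bash
python3 - <<'E'
from m import *
I=[]
for n in("top","scene"):
    p,d=capture(n);np.save(n+"1.npy",d);cv2.imwrite(f"pics/{n}1.png",p)
    W=world(n,d)
    print("lid",rim(n,W,(462,-208),105,20,34)); print("knob",rim(n,W,(462,-208),30,50,70))
    print("rim",rim(n,W,(584,204),105,80,95))
    P=W[(np.hypot(W[...,0]-584,W[...,1]-204)<105)&(W[...,2]>81)&(W[...,2]<95)];from m import circ;print(circ(P))
    for z in (30,140,165): print("pest",z,rim(n,W,(536,-19),40,z,z+15))
    I.append(cv2.resize(p[190:310,190:330] if n=="top" else p[215:315,325:445],(400,400)))
cv2.imwrite("pics/c1.png",np.hstack(I));print(ctrl.sense()["eef_pos"])
E
```

```text
lid ('top', 4297, 'mean', array([ 463.5, -205.4,   25. ]), 'enc', 460.6, -207.3, 90.4, 'z', array([20.7, 25. , 29.7]))
knob ('top', 180, 'mean', array([ 461.5, -206.2,   57.8]), 'enc', 461.5, -207.0, 17.1, 'z', array([52.2, 57.7, 62.7]))
rim ('top', 642, 'mean', array([583.7, 202.8,  84.2]), 'enc', 583.3, 202.4, 88.0, 'z', array([80.3, 84.2, 88.3]))
(np.float64(582.8716316905418), np.float64(201.85442423124948), np.float64(84.34700703033312))
pest 30 ('top', 72, 'mean', array([530.2, -15.7,  34.7]), 'enc', 534.2, -18.5, 16.7, 'z', array([30.6, 34. , 42.1]))
pest 140 ('top', 6)
pest 165 ('top', 113, 'mean', array([534.1, -18.6, 173.3]), 'enc', 534.7, -19.2, 12.3, 'z', array([166.4, 173.9, 178.8]))
lid ('scene', 1859, 'mean', array([ 470.9, -205.1,   24.4]), 'enc', 464.4, -207.3, 92.6, 'z', array([20.5, 24.5, 28.6]))
knob ('scene', 87, 'mean', array([ 467.5, -205.6,   56.9]), 'enc', 466.1, -207.8, 17.2, 'z', array([50.5, 57.2, 61.2]))
rim ('scene', 577, 'mean', array([591.2, 204.7,  83. ]), 'enc', 587.1, 200.2, 89.4, 'z', array([80.2, 82.9, 86.4]))
(np.float64(587.05014883105), np.float64(200.56294418923096), np.float64(84.55342215757513))
pest 30 ('scene', 78, 'mean', array([543. , -15.4,  35.8]), 'enc', 538.7, -19.3, 16.6, 'z', array([30.2, 34.8, 44.5]))
pest 140 ('scene', 47, 'mean', array([543.6, -17.1, 147.6]), 'enc', 539.7, -19.7, 11.6, 'z', array([141.1, 148.3, 154.4]))
pest 165 ('scene', 71, 'mean', array([541.3, -17.9, 171.6]), 'enc', 538.6, -18.4, 13.2, 'z', array([165.4, 172. , 177.4]))
[ 371.85107061 -208.6032951   248.74198275]
```

View pics/c1.png

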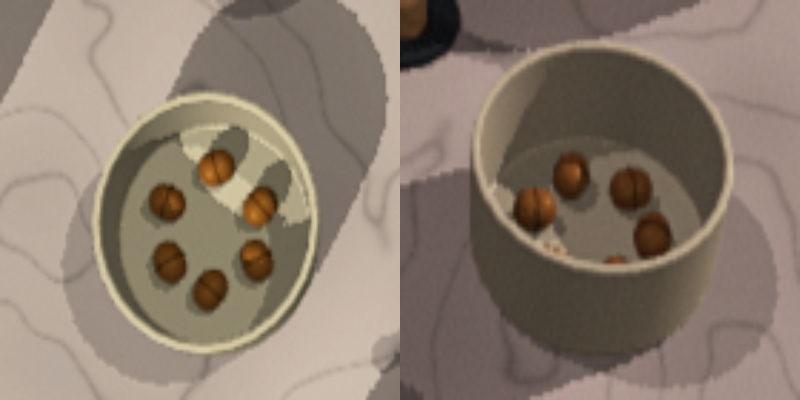

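The crop shows the lid off and all six walnuts in a ring on the crock's floor, e.g. far nut (216,167) and near nut (210,290) in the left half. The depth puts the lid flat on the mat, within about 2 mm of centre. Now the pestle.

Call:
{"op": "apply_moves", "data": {"targets": [[85,[30,34,0],[0,0,0]],[85,[60,69,0],[0,0,0]],[85,[90,103,0],[0,0,0]],[85,[120,138,0],[0,0,0]],[85,[150,172,0],[0,0,0]],[85,[164,189,0],[0,0,0]],[85,[164,189,0],[0,0,0]],[85,[164,189,0],[0,0,0]],[85,[164,189,-30],[0,0,0]],[85,[164,189,-60],[0,0,0]],[85,[164,189,-90],[0,0,0]],[85,[164,189,-115],[0,0,0]],[85,[164,189,-128],[0,0,0]],[85,[164,189,-132],[0,0,0]],[85,[164,189,-132],[0,0,0]],[85,[164,189,-132],[0,0,0]]]}}

```text
time_s: 10.5
eef_pos: [536.6, -19.7, 117.0]
ee_rot: [0.001, 0.173, 0.985, -0.0]
force: [0.1, 0.1, -0.1]
grip_width: 0.999
grip_force: 0.0
```

Call:
{"op": "apply_moves", "data": {"targets": [[60,[0,0,0],[0,0,0]],[40,[0,0,0],[0,0,0]],[25,[0,0,0],[0,0,0]],[10,[0,0,0],[0,0,0]],[10,[0,0,0],[0,0,0]],[10,[0,0,0],[0,0,0]],[10,[0,0,0],[0,0,0]],[10,[0,0,0],[0,0,0]]], "squeeze": 80}}

```text
time_s: 11.3
eef_pos: [536.1, -19.6, 116.1]
ee_rot: [0.0, 0.173, 0.985, -0.0]
force: [-1.2, -0.8, 5.3]
grip_width: 0.239
grip_force: 78.1
```

Call:
{"op": "apply_moves", "data": {"targets": [[10,[0,0,5],[0,0,0]],[10,[0,0,15],[0,0,0]],[10,[0,0,35],[0,0,0]],[10,[0,0,60],[0,0,0]],[10,[0,0,85],[0,0,0]],[10,[0,0,105],[0,0,0]],[10,[0,0,110],[0,0,0]],[10,[0,0,110],[0,0,0]]]}}

```text
time_s: 12.1
eef_pos: [536.0, -19.4, 226.1]
ee_rot: [0.0, 0.173, 0.985, 0.0]
force: [-0.8, 0.4, -1.6]
grip_width: 0.238
grip_force: 78.2
```

```bash
python3 - <<'E'
from m import *
s=ctrl.sense();print(s["eef_pos"],s["force"],s["grip_width"],s["grip_force"])
p,d=capture("scene");cv2.imwrite("pics/p.png",p[80:330,230:480]);W=world("scene",d)
b,g,r=[p[...,i].astype(int) for i in range(3)]
for z in (112,120,130,150,170,190,210,225):
    m=(np.hypot(W[...,0]-538,W[...,1]+19)<45)&(abs(W[...,2]-z)<8)&(r-b>25);P=W[m]
    if len(P)>5: print(z,len(P),P.mean(0).round(1),P.min(0).round(1),P.max(0).round(1))
E
```

```text
[535.99674619 -19.3580192  226.11832197] [-0.76684652  0.42385102 -1.60445952] 0.2382082785270196 78.17954421043396
112 18 [545.8 -13.9 117. ] [528.2 -30.9 114.3] [554.3  -4.6 119. ]
120 55 [547.2 -12.7 121.7] [528.2 -30.9 114.3] [556.6  -2.7 127.9]
130 75 [546.8 -12.1 130.4] [530.8 -31.  122.4] [556.1  -2.6 137.9]
150 83 [543.3 -15.3 147.2] [523.  -35.3 142.3] [555.9  -4.3 157.2]
170 49 [543.1 -14.7 170.2] [532.8 -24.1 162.6] [550.6  -9.4 177.9]
190 52 [543.4 -14.7 189.9] [532.8 -25.3 182.1] [550.2  -8.5 197.4]
210 51 [543.8 -15.1 209.7] [533.5 -25.5 202. ] [549.7  -8.8 217.9]
225 18 [547.  -19.7 222.8] [538.9 -25.  217.2] [550.1 -10.4 231.8]
```

View pics/p.png

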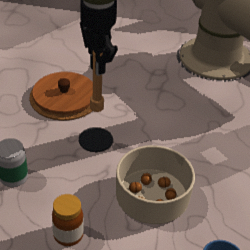

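The crop shows the pestle hanging upright in the gripper at (97,85). I'll carry it over the crock and lower it into the middle.

Call:
{"op": "apply_moves", "data": {"targets": [[10,[4,15,10],[0,0,0]],[10,[10,45,15],[0,0,0]],[10,[18,80,15],[0,0,0]],[10,[26,115,15],[0,0,0]],[10,[34,150,15],[0,0,0]],[10,[41,185,15],[0,0,0]],[10,[47,210,15],[0,0,0]],[10,[49,220,10],[0,0,0]],[10,[49,220,0],[0,0,0]],[10,[49,220,0],[0,0,0]],[10,[49,220,-20],[0,0,0]],[10,[49,220,-40],[0,0,0]],[10,[49,220,-55],[0,0,0]],[10,[49,220,-55],[0,0,0]]]}}

```text
time_s: 13.55
eef_pos: [584.0, 199.2, 168.7]
ee_rot: [-0.002, 0.174, 0.985, -0.001]
force: [-0.4, -0.4, -1.6]
grip_width: 0.239
grip_force: 78.4
```

```bash
python3 - <<'E'
from m import *
s=ctrl.sense();print(s["eef_pos"],s["force"])
I=[]
for n in("top","scene"):
    p,d=capture(n);W=world(n,d);print("rim",rim(n,W,(585,201),105,80,95))
    I.append(cv2.resize(p[190:310,190:330] if n=="top" else p[215:315,325:445],(400,400)))
cv2.imwrite("pics/c2.png",np.hstack(I))
E
```

```text
[583.97456616 199.17230563 168.73192279] [-0.40987831 -0.36992608 -1.60469574]
rim ('top', 266, 'mean', array([580.7, 163.5,  84.7]), 'enc', 583.5, 202.0, 87.5, 'z', array([80.5, 84.5, 91.7]))
rim ('scene', 637, 'mean', array([593.4, 206.2,  83.9]), 'enc', 586.7, 200.2, 89.1, 'z', array([80.2, 83.4, 92.3]))
```

View pics/c2.png

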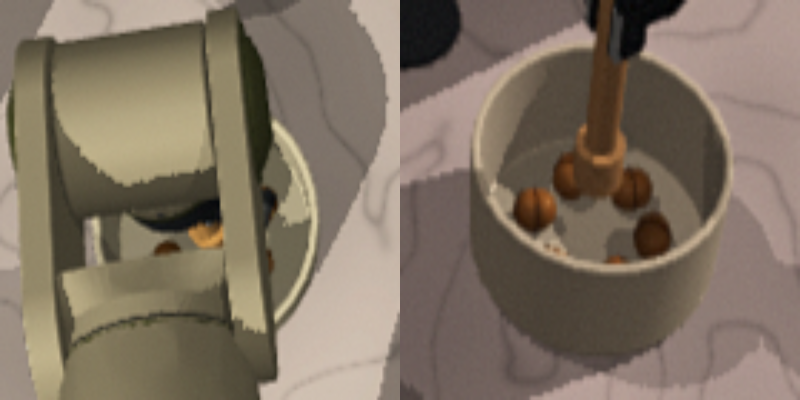

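The crop shows the foot (600,170) over the free middle. I'll lower it, then stir.

Call:
{"op": "apply_moves", "data": {"targets": [[10,[0,0,-15],[0,0,0]],[10,[0,0,-30],[0,0,0]],[10,[0,0,-40],[0,0,0]],[10,[0,0,-44],[0,0,0]],[10,[0,0,-44],[0,0,0]],[10,[8,-5,-44],[0,0,0]],[10,[16,-9,-44],[0,0,0]],[10,[24,-14,-44],[0,0,0]],[10,[29,-17,-44],[0,0,0]],[10,[33,-9,-44],[0,0,0]],[10,[34,0,-44],[0,0,0]],[10,[33,9,-44],[0,0,0]],[10,[29,17,-44],[0,0,0]],[10,[24,24,-44],[0,0,0]],[10,[17,29,-44],[0,0,0]],[10,[9,33,-44],[0,0,0]],[10,[0,34,-44],[0,0,0]],[10,[0,34,-44],[0,0,0]]]}}

```text
time_s: 15.45
eef_pos: [583.8, 234.8, 127.0]
ee_rot: [-0.0, 0.173, 0.985, -0.0]
force: [-0.1, -1.6, -1.5]
grip_width: 0.236
grip_force: 78.4
```

Call:
{"op": "apply_moves", "data": {"targets": [[10,[-9,-1,0],[0,0,0]],[10,[-17,-5,0],[0,0,0]],[10,[-24,-10,0],[0,0,0]],[10,[-29,-17,0],[0,0,0]],[10,[-33,-25,0],[0,0,0]],[10,[-34,-34,0],[0,0,0]],[10,[-34,-34,0],[0,0,0]],[10,[-33,-43,0],[0,0,0]],[10,[-29,-51,0],[0,0,0]],[10,[-24,-58,0],[0,0,0]],[10,[-17,-63,0],[0,0,0]],[10,[-9,-67,0],[0,0,0]],[10,[0,-68,0],[0,0,0]],[10,[0,-68,0],[0,0,0]]]}}

```text
time_s: 16.85
eef_pos: [586.0, 166.4, 126.6]
ee_rot: [0.0, 0.173, 0.985, 0.0]
force: [0.4, 0.2, -1.4]
grip_width: 0.238
grip_force: 78.4
```

```bash
python3 - <<'E'
from m import *
s=ctrl.sense();print(s["eef_pos"],s["force"])
n="scene";p,d=capture(n);W=world(n,d);print("rim",rim(n,W,(585,201),105,80,95))
p0=cv2.imread("pics/scene1.png")
cv2.imwrite("pics/c3.png",np.hstack([cv2.resize(q[215:315,325:445],(400,400)) for q in(p0,p)]))
E
```

```text
[586.0329141  166.35585627 126.59960282] [ 0.36542228  0.23159519 -1.3883166 ]
rim ('scene', 565, 'mean', array([596.6, 208.6,  83.4]), 'enc', 586.0, 201.0, 89.4, 'z', array([80.2, 82.9, 90.7]))
```

View pics/c3.png

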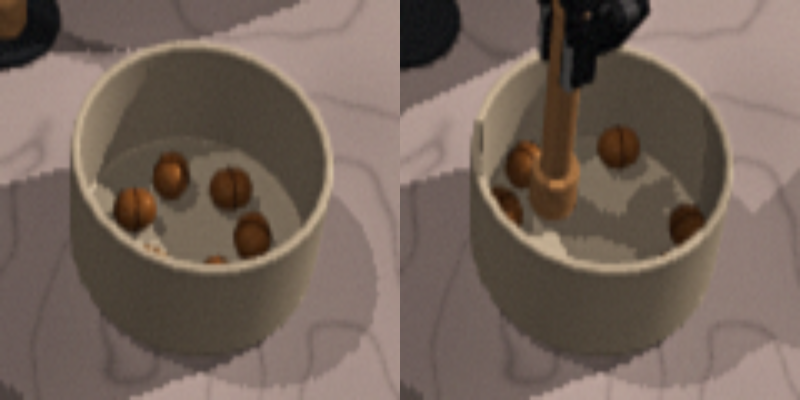

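In the right half, the walnuts I can see have moved 20 mm or more, e.g. to (522,163), (618,147) and (686,223), and the foot is on the right side at (552,195). One more lap makes sure.

Call:
{"op": "apply_moves", "data": {"targets": [[10,[12,2,0],[0,0,0]],[10,[22,8,0],[0,0,0]],[10,[29,17,0],[0,0,0]],[10,[33,28,0],[0,0,0]],[10,[33,40,0],[0,0,0]],[10,[29,51,0],[0,0,0]],[10,[22,60,0],[0,0,0]],[10,[12,66,0],[0,0,0]],[10,[0,68,0],[0,0,0]],[10,[-12,66,0],[0,0,0]],[10,[-22,60,0],[0,0,0]],[10,[-29,51,0],[0,0,0]],[10,[-33,40,0],[0,0,0]],[10,[-33,28,0],[0,0,0]],[10,[-29,17,0],[0,0,0]],[10,[-22,8,0],[0,0,0]],[10,[-12,2,0],[0,0,0]],[10,[0,0,0],[0,0,0]],[10,[0,0,0],[0,0,0]],[10,[0,0,0],[0,0,0]]]}}

```text
time_s: 18.9
eef_pos: [585.1, 166.5, 126.4]
ee_rot: [-0.0, 0.173, 0.985, -0.0]
force: [-1.1, 0.1, -2.2]
grip_width: 0.235
grip_force: 78.4
```

Call:
{"op": "apply_moves", "data": {"targets": [[10,[0,10,0],[0,0,0]],[10,[0,20,0],[0,0,0]],[10,[0,34,5],[0,0,0]],[10,[0,34,20],[0,0,0]],[10,[0,34,45],[0,0,0]],[10,[0,34,75],[0,0,0]],[10,[0,34,100],[0,0,0]],[10,[0,34,110],[0,0,0]],[10,[-3,20,110],[0,0,0]],[10,[-10,-10,110],[0,0,0]],[10,[-17,-45,110],[0,0,0]],[10,[-25,-80,110],[0,0,0]],[10,[-32,-115,110],[0,0,0]],[10,[-40,-150,110],[0,0,0]],[10,[-46,-175,110],[0,0,0]],[10,[-50,-188,105],[0,0,0]],[10,[-51,-191,90],[0,0,0]],[10,[-51,-191,65],[0,0,0]],[10,[-51,-191,40],[0,0,0]],[10,[-51,-191,40],[0,0,0]]]}}

```text
time_s: 20.9
eef_pos: [531.7, -23.7, 162.9]
ee_rot: [-0.004, 0.173, 0.985, 0.0]
force: [0.6, 0.1, -0.7]
grip_width: 0.239
grip_force: 78.5
```

```bash
python3 - <<'E'
from m import *
s=ctrl.sense();print(s["eef_pos"],s["force"],s["grip_width"])
I=[]
for n in("top","scene"):
    p,d=capture(n);W=world(n,d);print("rim",rim(n,W,(585,201),105,80,95))
    I.append(cv2.resize(p[190:310,190:330] if n=="top" else p[130:310,265:445],(400,400)))
cv2.imwrite("pics/c4.png",np.hstack(I))
b,g,r=[p[...,i].astype(int) for i in range(3)]
for z in (52,60,80,100,120,140,160):
    m=(np.hypot(W[...,0]-538,W[...,1]+19)<45)&(abs(W[...,2]-z)<8)&(r-b>25);P=W[m]
    if len(P)>5: print(z,len(P),P.mean(0).round(1),P.min(0).round(1),P.max(0).round(1))
E
```

```text
[531.74499592 -23.67810691 162.87747639] [ 0.57856265  0.11960723 -0.66258336] 0.23898344538342012
rim ('top', 650, 'mean', array([583.2, 203. ,  84.1]), 'enc', 583.3, 202.2, 87.8, 'z', array([80.4, 83.9, 88.8]))
rim ('scene', 567, 'mean', array([589.7, 202.8,  83.1]), 'enc', 587.8, 199.2, 90.0, 'z', array([80.3, 83. , 86.3]))
52 19 [542.5 -16.6  56.9] [525.9 -32.1  53.6] [552.   -9.1  59.2]
60 50 [543.3 -16.6  61. ] [525.9 -32.1  53.6] [552.   -6.9  67.9]
80 92 [540.6 -18.9  81.1] [518.7 -42.8  72.6] [551.9  -6.7  87.7]
100 48 [540.6 -19.4 100.4] [529.5 -31.2  92.2] [547.2 -12.7 107.6]
120 45 [540.6 -20.1 119.6] [528.1 -31.  112.5] [546.5 -12.2 126.9]
140 49 [541.1 -20.4 140. ] [531.3 -31.4 132.3] [547.2 -13.  147.7]
160 23 [542.7 -23.9 159. ] [533.3 -44.8 152.4] [545.5 -13.7 167.7]
```

View pics/c4.png

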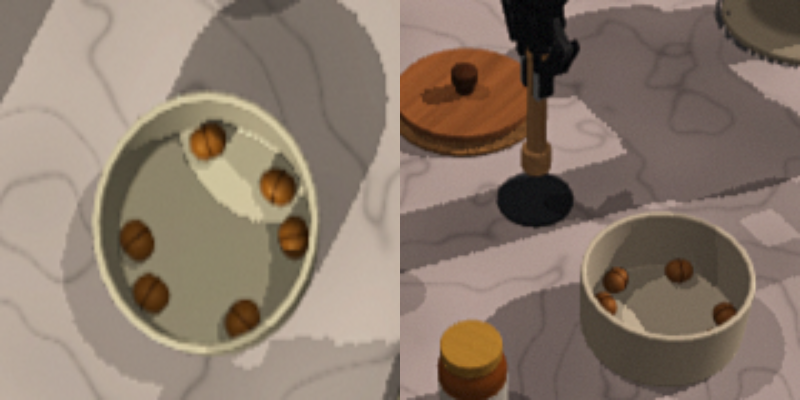

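The crop shows all six walnuts displaced and still inside the crock, and the pestle (536,160) upright over the coaster. The crock is where it was. I'll set the pestle down.

Call:
{"op": "apply_moves", "data": {"targets": [[10,[0,0,0],[0,0,0]],[10,[0,0,-15],[0,0,0]],[10,[0,0,-30],[0,0,0]],[10,[0,0,-40],[0,0,0]],[10,[0,0,-45],[0,0,0]],[10,[0,0,-48],[0,0,0]],[10,[0,0,-50],[0,0,0]],[10,[0,0,-50],[0,0,0]]]}}

```text
time_s: 21.8
eef_pos: [534.1, -24.5, 117.0]
ee_rot: [0.0, 0.173, 0.985, -0.0]
force: [0.7, -1.0, -1.5]
grip_width: 0.241
grip_force: 78.5
```

Call:
{"op": "apply_moves", "data": {"targets": [[10,[0,0,-0.7],[0,0,0]],[10,[0,0,-1.4],[0,0,0]],[10,[0,0,-1.4],[0,0,0]]]}}

```text
time_s: 22.1
eef_pos: [534.3, -24.6, 116.1]
ee_rot: [0.001, 0.173, 0.985, -0.0]
force: [-0.3, -0.9, 4.1]
grip_width: 0.237
grip_force: 79.0
```

Contact, so I release slowly and rise straight up.

Call:
{"op": "apply_moves", "data": {"targets": [[22,[0,0,0],[0,0,0]],[26,[0,0,0],[0,0,0]],[35,[0,0,0],[0,0,0]],[55,[0,0,0],[0,0,0]],[85,[0,0,0],[0,0,0]],[85,[0,0,0],[0,0,0]],[85,[0,0,0],[0,0,0]],[85,[0,0,20],[0,0,0]],[85,[0,0,50],[0,0,0]],[85,[0,0,90],[0,0,0]],[85,[0,0,120],[0,0,0]],[85,[-40,0,120],[0,0,0]],[85,[-80,0,120],[0,0,0]],[85,[-120,0,120],[0,0,0]],[85,[-120,0,120],[0,0,0]],[85,[-120,0,120],[0,0,0]]]}}

```text
time_s: 23.7
eef_pos: [414.0, -24.5, 235.9]
ee_rot: [0.001, 0.173, 0.985, -0.0]
force: [-0.2, -0.1, -0.7]
grip_width: 0.995
grip_force: 0.0
```

```bash
python3 - <<'E'
from m import *
s=ctrl.sense();print(s["eef_pos"],s["force"],s["grip_width"])
for n in("top","scene"):
    p,d=capture(n);W=world(n,d)
    for z in (30,60,100,140,165): print(z,rim(n,W,(535,-24),40,z,z+15))
    print("lid",rim(n,W,(462,-208),105,20,34))
cv2.imwrite("pics/f.png",p)
E
```

```text
[413.9677454  -24.51124027 235.92945793] [-0.23585707 -0.10019915 -0.6870667 ] 0.9950267909450015
30 ('top', 68, 'mean', array([528.9, -19. ,  35.4]), 'enc', 532.8, -22.9, 16.3, 'z', array([30.9, 35. , 41.3]))
60 ('top', 8)
100 ('top', 7)
140 ('top', 6)
165 ('top', 111, 'mean', array([532.6, -23.1, 173. ]), 'enc', 533.1, -23.8, 12.0, 'z', array([166.2, 173. , 178.5]))
lid ('top', 3419, 'mean', array([ 472.8, -218.5,   24.9]), 'enc', 461.4, -207.2, 90.0, 'z', array([20.7, 24.9, 29.5]))
30 ('scene', 78, 'mean', array([541.3, -21.1,  35.6]), 'enc', 538.5, -25.1, 17.8, 'z', array([30.8, 34.5, 43.9]))
60 ('scene', 40, 'mean', array([542. , -20.7,  67.5]), 'enc', 538.5, -24.2, 10.4, 'z', array([60.7, 68.1, 74.4]))
100 ('scene', 42, 'mean', array([542.4, -21.6, 107.9]), 'enc', 539.7, -23.8, 10.4, 'z', array([101.1, 108.2, 114.2]))
140 ('scene', 48, 'mean', array([541.5, -21.1, 147.8]), 'enc', 538.1, -24.8, 11.8, 'z', array([140.5, 148.1, 154.4]))
165 ('scene', 70, 'mean', array([539.8, -22.7, 171.8]), 'enc', 538.9, -23.3, 12.1, 'z', array([165.8, 171.7, 178. ]))
lid ('scene', 1830, 'mean', array([ 471.4, -206.1,   24.5]), 'enc', 464.2, -208.0, 92.0, 'z', array([20.6, 24.5, 28.6]))
```

View pics/f.png

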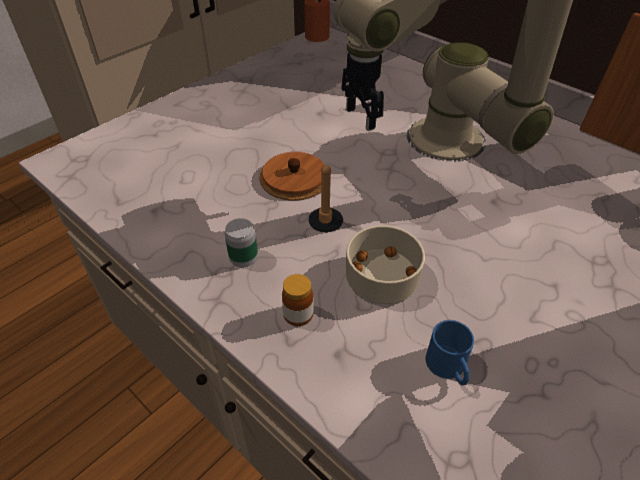

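The final view shows the lid flat on the mat (295,175), the pestle upright on the coaster (326,200), walnuts in the crock (385,262), and the gripper clear of everything.

```bash
python3 -c "
from rig import ctrl
print(ctrl.finish_job())"
```

```text
the job is handed in; nothing more can be done
None
```

The job is handed in at about 24 s of the 72 s allowed (no verdict came back): the lid lies flat on the mat, the walnuts were stirred two laps anticlockwise and all six were still in the crock and shifted, and the pestle stands upright on its coaster.

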